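# Stand the leaning gas monitor up and reset it

### The arm

A 6-joint arm with a two-finger parallel gripper is mounted at the origin on the work surface. World frame = base frame: x ahead of the robot, y to its left, z up, the work surface at z = 0. Lengths are in m, angles in rad, forces in N, time in s.
With the tool pointing down it reaches from about 0.35 to 0.85 m from the base axis. Payload 8.1 kg.
Tool frame: the origin (TCP) lies at the very end of the fingers, on their centre line; the grasp point (between the pads) lies 19 mm behind it; z points along the fingers, y is the line along which they close (so a half turn about z gives the same grasp; the last joint's range is limited). The gripper opens to 93 mm and grips with 3 to 60 N. Pads are 15 mm wide; open, the fingers measure 128 mm over their backs; the gripper's body (75 mm by 188 mm) begins 65 mm behind the grasp point.
Start: joints at [1.169, 0.13, 1.488, -0, 1.523, -0.085], TCP at [0.187, 0.57, 0.219] pointing down, gripper open.
Joint ranges: [-2.96, 2.96], [-0.89, 2.26], [0.02, 2.5], [-1.34, 4.48], [0, 2.73], [-2.66, 2.66]. Speed limits (rad/s): [2.39, 2.39, 2.79, 3.14, 3.14, 3.14].

### API

Orientations are given as a rotation vector (axis times angle).
In Python, from plant import read_state, eyes, workorder gives the robot as it stands. The module is installed in compiled form; this text tells all that it offers.
- The arm moves only by the tool play_rows, never from a script. Its argument "targets" is one flat list of numbers, 4 for each row, row after row: the shift along the tool's x, y, z in cm, then the turn about the tool's z in degrees. In form: [dx, dy, dz, roll, dx, dy, dz, roll, ...]. A call has 1 to 8 rows; each row is the pose to reach, as a shift and turn from the pose commanded when the call began, along the tool's axes at that moment; what a row does not reach only later rows make up. A row lasts 1/12 s, in which the tool goes at most 41.7 mm and 7.16 degrees, less where a joint would pass 70% of its speed; a pose out of reach is approached as far as the arm can. A call with a gripper value outside its range is refused whole. "grip" is the finger opening in cm, from 0 to 9.3, set as the call begins (left out, the last holds). The fingers move at their own pace and stop on an object; "grip_force" is the grip in N (left out, the last holds). Time passes only in rows, so rows that repeat a pose let the fingers close. It gives the time, the measured TCP pose, the force, the opening and the grip force at its end, in the units of the state.
- read_state(): the state, without advancing time (a new reading comes with each control period).
- eyes.read_camera(name): name is "scene" or "top" or "wrist"; returns a dict with "image" (480x640x3 uint8, red, green, blue), "vfov" (degrees; the focal length in pixels is half the picture's height over the tangent of half this angle, whatever the lens; pixels are square), "cx", "cy" (the principal point, pixels), "k1" (the pictures are not rectified: a ray, as slopes to the right and down, at radius r is drawn at 1 + k1 r^2 times it, then the intrinsics apply), "cam_to_world" (4x4, takes a point from camera to world coordinates); the wrist camera has in their place "T_tool_cam" (4x4, takes a point from camera to tool coordinates, whose origin is the TCP and whose axes are the flange's). Camera axes: x right, y up, looking along -z (the intrinsics and any distortion apply to the point x, -y, -z); pixel columns grow to the right and rows downward; lengths in m; the calibration is good to about 2 mm. A picture is of the moment at which its call begins: read the wrist's pose just before it. There is no depth.
- workorder.close_job(): hands the job in; it is judged then, once.
The state is a dict: "t": time; "q": joint angles; "dq": joint speeds; "joint_torque": joint torques, N m; "tool_pos": TCP position; "orientation": TCP orientation; "force": force on the tool from outside, world axes, zero at the start; "wrist_torque": the same for the moment, N m; "opening": finger opening in m; "gripper_force": force on a finger pad.
Only numpy, scipy, OpenCV 4.12 (cv2) and the standard library are available. Lean on these libraries where they do the work, as an engineer would, in place of code of your own. Each camera call takes 0.05 s, during which the arm holds its last target. There are 200 camera calls.

### The job

The yellow gas monitor has been knocked over and leans against the low grey power supply. Without gripping or lifting it, push its leaning top away from the supply until it stands upright on its own base, roughly where it is (within about 6 cm), then press and release the red reset button on its top. Leave it standing and do not disturb the bottle, the beaker or the brass fitting.

Things in the scene. Friction and masses are not known exactly. Their poses are not given: they have to be found in the camera images.
- supply: Low grey power supply fixed to the bench, 200 (x) by 130 (y) by 60 mm high. Origin on the bench beside it: its near long face lies 34.6 mm from the origin along its +y, the far face at 164.6 mm; it reaches 100 mm either way along x. z up; yaw varies. The edge the monitor stands on lies along the x axis through this origin.
- monitor: Loose yellow gas monitor, 90 (x) by 60 (y) by 160 mm (z), 0.35 to 0.65 kg. Origin: centre of its underside; z points to its top. At the start it leans 30 degrees towards the supply's +y, on the lower edge of its +y face, that face resting on the supply's upper edge; its x is parallel to the supply's. It balances at 20 degrees of lean; nearer upright it drops onto its base by itself.
- lean_edge (a point): Middle of the upper edge of the monitor's +y face (y +30, z 160 mm in its frame). At the start the part that overhangs the supply furthest: 139 mm above the bench, 80 mm from the edge it stands on. Pushed here, level, away from the supply (1 to 2 N) the monitor pivots up without slipping, the edge rising to 160 mm; pushed on far beyond, it would slide or fall over.
- reset_top (a point): Centre of the pressing face of the round red push button (28 mm across) in the middle of the monitor's top; it moves with the button.
- reset (a joint): Travel of the reset button along the monitor's -z: 0 = released, 0.006 m = fully down; sprung, needs about 4 N for full travel and comes back by itself. It counts as pressed beyond 0.004 m.
- bottle: Bystander: amber bottle with blue cap, 56 mm across, 115 mm high, loose; origin at the centre of its underside.
- beaker: Bystander: glass beaker, 64 mm across, 85 mm high, loose; origin at the centre of its underside.
- fitting: Bystander: turned brass pipe fitting standing on end, 36 mm across, 45 mm high, loose; origin at the centre of its underside.
Mind the look-alikes: they are no part of the job. What is shaped like the monitor but blue is not meant.

How it is judged:
By the outcome, as a careful person would: the job done as asked, in the order asked, and still so for the second after the job is handed in, with the robot touching nothing.
It also fails if it takes over 45 s, if anything falls off the work surface, if the arm or the gripper's body presses on something with over 40 N, if the wrist force passes 120 N, or if a joint passes its speed limit or range.

## Working session

There is one attempt and no reset: what is moved stays moved. The work goes in short steps, Python scripts to look and compute and a tool call to move; the robot and the scene stay as the last step left them, time stands still between calls to the robot, and variables do not carry over. Pictures are saved under pics/ and viewed, at most 10 in all, crops included, and the job is handed in when it is done.

Besides the shell and the picture viewer there is one more tool, called after "Call:" as name(argument=value, ...) on one line, values as JSON. play_rows: Moves the arm, as the interface text tells. Its arguments: {"type":"object","properties":{"targets":{"type":"array"},"grip":{"type":"number"},"grip_force":{"type":"number"}},"required":["targets"]}

```bash
mkdir -p pics
cat > h.py <<'E'
import numpy as np, cv2
from scipy.spatial.transform import Rotation as R
from plant import read_state, eyes, workorder
def cam(n):
    s=read_state(); c=eyes.read_camera(n)
    if 'cam_to_world' in c: T=np.array(c['cam_to_world'])
    else:
        W=np.eye(4); W[:3,:3]=R.from_rotvec(s['orientation']).as_matrix(); W[:3,3]=s['tool_pos']; T=W@np.array(c['T_tool_cam'])
    f=240/np.tan(np.radians(c['vfov'])/2)
    return dict(im=np.array(c['image']),T=T,K=np.array([[f,0,c['cx']],[0,f,c['cy']],[0,0,1.]]),d=np.array([c['k1'],0,0,0.]))
def ray(c,px):
    p=cv2.undistortPoints(np.array(px,float).reshape(-1,1,2),c['K'],c['d']).reshape(-1,2)
    d=np.c_[p[:,0],-p[:,1],-np.ones(len(p))]@c['T'][:3,:3].T
    return c['T'][:3,3],d
def plane(c,px,z):
    o,d=ray(c,px); return o+d*((z-o[2])/d[:,2])[:,None]
def proj(c,P):
    p=(np.array(P,float).reshape(-1,3)-c['T'][:3,3])@c['T'][:3,:3]; 
    return cv2.projectPoints(np.c_[p[:,0],-p[:,1],-p[:,2]],np.zeros(3),np.zeros(3),c['K'],c['d'])[0].reshape(-1,2)
def save(c,f): cv2.imwrite(f,c['im'][:,:,::-1])
E
python3 - <<'E'
from h import *
for n in('scene','top'):
    c=cam(n); save(c,f'pics/{n}0.png'); print(n,c['T'][:3].round(3).tolist(),c['K'][0,0],c['d'][0])
s=read_state(); print(s)
E
```

```text
scene [[0.591, -0.695, 0.409, 0.982], [0.806, 0.514, -0.292, -0.402], [-0.007, 0.503, 0.865, 0.931]] 517.0134648992481 0.027984353249311193
top [[0.015, 0.988, -0.156, 0.451], [-1.0, 0.014, -0.008, -0.135], [-0.005, 0.156, 0.988, 1.077]] 545.1094033399507 -0.14094491713770868
{'t': 0.1, 'q': array([ 1.16855476e+00,  1.31094082e-01,  1.48910835e+00, -1.74879237e-05,
        1.52300685e+00, -8.53623590e-02]), 'dq': array([-0.00156511, -0.00117684, -0.00099484,  0.00036106, -0.00138134,
        0.00061043]), 'joint_torque': array([ 3.33631560e-04, -5.61341679e+01, -4.93094730e+01,  7.69989635e-02,
        2.91712268e-02, -3.97206065e-05]), 'tool_pos': array([0.18673284, 0.5696873 , 0.21772137]), 'orientation': array([-4.95612410e-01, -3.10187384e+00,  2.47062321e-03]), 'force': array([-0.53030467, -1.13143272, -0.0456567 ]), 'wrist_torque': array([-0.0170653 , -0.00912903, -0.02144041]), 'gripper_force': 0.0, 'opening': 0.0928958500546209}
```

View pics/scene0.png

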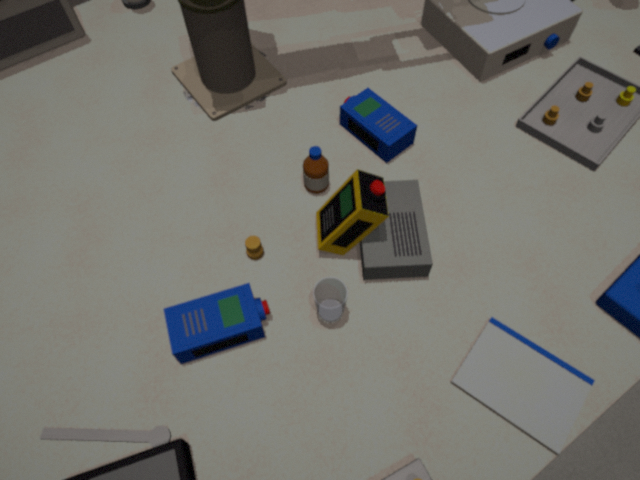

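View pics/top0.png

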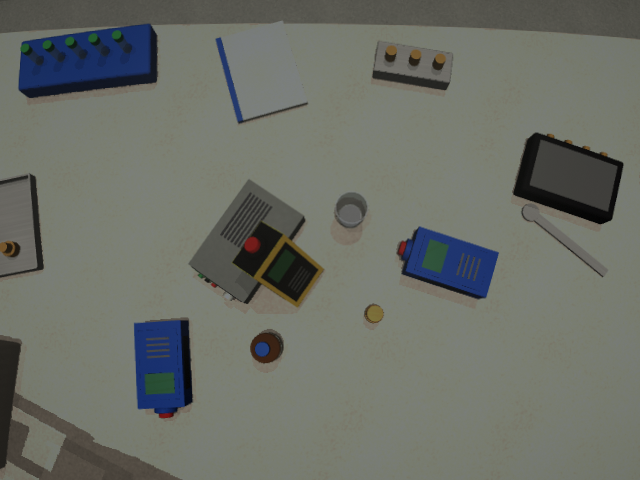

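The scene view shows the yellow monitor at about (350,215), its red button at (377,187) over the supply. In the top view the button is at (252,245) and the supply top has corners near (250,181), (304,219), (247,302) and (190,263). Bottle is at (265,347), beaker (350,210) and fitting (374,314).

Run:
```python
from h import *
t=cam('top'); s=cam('scene')
P=plane(t,[(250,181),(304,219),(247,302),(190,263)],.06)
print('supply',P.round(3).tolist(),[np.linalg.norm(P[i]-P[(i+1)%4]).round(3) for i in range(4)])
def red(c,box):
    h=cv2.cvtColor(c['im'],cv2.COLOR_RGB2HSV); m=((h[...,0]<6)|(h[...,0]>174))&(h[...,1]>170)&(h[...,2]>90)
    y,x=np.nonzero(m); k=(x>box[0])&(x<box[2])&(y>box[1])&(y<box[3]); return x[k].mean(),y[k].mean(),k.sum()
a=red(t,(235,225,275,265)); b=red(s,(360,170,395,205)); print(a,b)
(o1,d1),(o2,d2)=ray(t,a[:2]),ray(s,b[:2])
d1,d2=d1[0],d2[0]; k=np.linalg.lstsq(np.c_[d1,-d2],o2-o1,rcond=None)[0]
p,q=o1+d1*k[0],o2+d2*k[1]; print('button',p,q)
near=P[2]-P[1]; yaw=np.arctan2(near[1],near[0])
ex=np.r_[near[:2]/np.linalg.norm(near[:2]),0]
ey=((P[0]-P[1])+(P[3]-P[2]));ey[2]=0;ey-=ex*(ey@ex);ey/=np.linalg.norm(ey)
ex=np.cross(ey,[0,0,1.])
O=(P[1]+P[2])/2-ey*.0346; O[2]=0; print('O',O,'ex',ex,'ey',ey,'yaw deg',np.degrees(np.arctan2(ex[1],ex[0])))
b=(p+q)/2-O; print('button in supply',b@ex,b@ey,b[2])
# expected: lean 30, edge at y=0
for yy,zz in((-.030,.166),):
  c30,s30=np.cos(np.pi/6),.5; print('expected',yy*c30+zz*s30,-yy*s30+zz*c30-0)
# from the +y lower edge: button local (y-30, z)
for n,px,z in(('bottle',(262,349),.115),('beaker',(350,198),.085),('fitting',(374,314),.045)):
  print(n,plane(t,[px],z).round(3))
im=cv2.resize(t['im'][170:380,160:420],None,fx=3,fy=3); cv2.imwrite('pics/topc.png',im[:600,:780,::-1])
```

```text
supply [[0.722, 0.023, 0.06], [0.649, -0.083, 0.06], [0.49, 0.02, 0.06], [0.561, 0.132, 0.06]] [np.float64(0.129), np.float64(0.189), np.float64(0.132), np.float64(0.194)]
(np.float64(251.0), np.float64(243.6917808219178), np.int64(146)) (np.float64(377.47222222222223), np.float64(186.60416666666666), np.int64(144))
button [ 5.83471028e-01 -4.09845303e-04  1.72015902e-01] [ 0.58277813 -0.00164026  0.17173105]
O [ 0.55050265 -0.0605717   0.        ] ex [ 0.83891834 -0.54425731  0.        ] ey [0.54425731 0.83891834 0.        ] yaw deg -32.973925474116676
button in supply -0.005041564251072047 0.06770950376477734 0.17187347788704682
expected 0.057019237886466845 0.15876021702821685
bottle [[ 0.406 -0.017  0.115]]
beaker [[ 0.685 -0.169  0.085]]
fitting [[ 0.472 -0.218  0.045]]
```

View pics/topc.png

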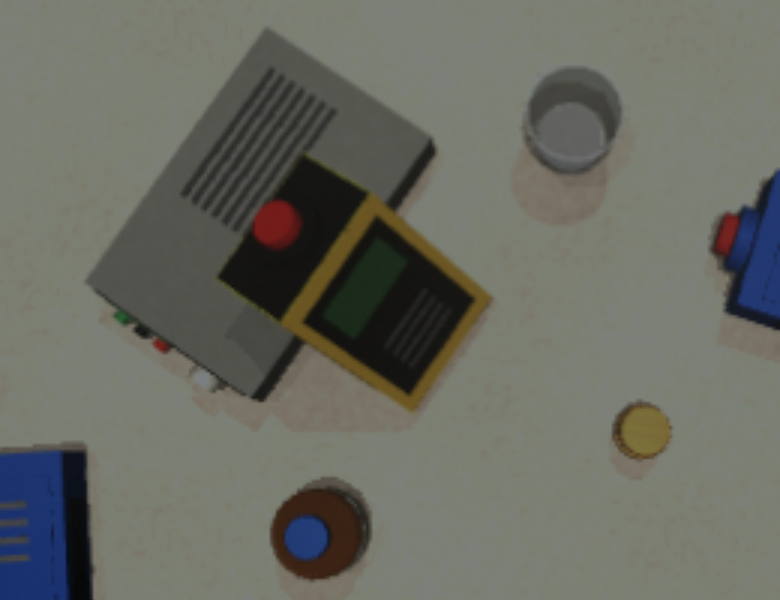

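The crop shows the monitor square to the supply's near long edge, with its button at crop (277,225), and clear space on the supply top behind the overhanging edge. Measured sizes and heights match the given ones (button about 0.172 m high, roughly centred). Next I work out the approach.

```bash
cat >> h.py <<'E'
O=np.array([.5505,-.0606,0]); ex=np.array([.8389,-.5443,0]); ey=np.array([.5443,.8389,0])
def S(x,y,z): return O+ex*x+ey*y+np.array([0,0,z])
def go(P,ydir=None):
    s=read_state(); M=R.from_rotvec(s['orientation']).as_matrix()
    d=M.T@(P-s['tool_pos'])*100; r=0
    if ydir is not None:
        v=M.T@ydir; r=np.degrees(np.arctan2(-v[0],v[1])); 
    print('TCP',s['tool_pos'].round(4),'q',s['q'].round(2),'F',s['force'].round(2),'shift',d.round(2),'roll',r, 'toolz',M[:,2].round(3))
E
python3 - <<'E'
from h import *
go(S(-.005,.115,.215),ex); go(S(-.005,.115,.215),-ex)
E
```

```text
TCP [0.1867 0.5698 0.218 ] q [ 1.17  0.13  1.49  0.    1.52 -0.09] F [0.21 0.07 1.03] shift [-56.66 -37.33   0.33] roll 104.82752246266845 toolz [-0.    -0.001 -1.   ]
TCP [0.1867 0.5698 0.218 ] q [ 1.17  0.13  1.49  0.    1.52 -0.09] F [0.21 0.07 1.03] shift [-56.66 -37.33   0.33] roll -75.17247753733155 toolz [-0.    -0.001 -1.   ]
```

Call:
play_rows(targets=[-3, -2, 0, 6, -6, -4, 0, 12, -9, -6, 0, 18, -12, -8, 0, 24, -15, -10, 0, 30, -18, -12, 0, 36, -21, -14, 0, 42, -24, -16, 0, 48], grip=0)

```text
t: 0.87
tool_pos: [0.3657, 0.3418, 0.2186]
orientation: [1.721, 2.628, 0.0]
force: [0.1, 0.9, -0.2]
opening: 0.0445
gripper_force: 0.0
```

```bash
python3 -c "
from h import *
go(S(-.005,.115,.215),ex)"
```

```text
TCP [0.3657 0.3418 0.2186] q [ 0.65 -0.14  1.76 -0.    1.52  0.24] F [ 0.09  0.9  -0.16] shift [-37.52  10.16   0.36] roll 56.54495674930093 toolz [ 0.  0. -1.]
```

Call:
play_rows(targets=[-4, 1, 0, 7, -8, 2, 0, 14, -12, 3, 0, 21, -16, 4, 0, 28, -20, 5, 0, 35, -24, 6, 0, 42, -28, 7, 0, 49, -32, 8, 0, 56])

```text
t: 1.53
tool_pos: [0.5685, 0.0811, 0.2185]
orientation: [-2.754, -1.511, -0.0]
force: [0.2, -1.0, -0.4]
opening: 0.0004
gripper_force: 0.0
```

```bash
python3 -c "
from h import *
go(S(-.005,.115,.215),ex)"
```

```text
TCP [0.5685 0.0811 0.2185] q [0.05 0.06 1.56 0.   1.52 0.62] F [ 0.19 -0.96 -0.4 ] shift [-1.41  5.69  0.35] roll 0.4698510766506824 toolz [ 0.  0. -1.]
```

Call:
play_rows(targets=[-0.7, 2.8, 0, 0.5, -1.4, 5.7, 0, 0.5, -1.4, 5.7, 2, 0.5, -1.4, 5.7, 4, 0.5, -1.4, 5.7, 6, 0.5, -1.4, 5.7, 8, 0.5, -1.4, 5.7, 10, 0.5, -1.4, 5.7, 10, 0.5])

```text
t: 2.2
tool_pos: [0.6051, 0.0408, 0.1133]
orientation: [-2.753, -1.505, 0.011]
force: [-0.6, -0.1, -1.0]
opening: 0.0009
gripper_force: 0.0
```

Run:
```python
from h import *
go(S(-.005,.115,.118),ex)
c=cam('scene'); t=cam('top')
a=cv2.resize(c['im'][130:300,270:450],None,fx=2.2,fy=2.2); b=cv2.resize(t['im'][170:340,170:350],None,fx=2.2,fy=2.2)
cv2.imwrite('pics/near.png',np.hstack([a,b])[:,:,::-1])
```

```text
TCP [0.6051 0.0408 0.1133] q [-0.02  0.23  1.58 -0.    1.35  0.55] F [-0.57 -0.08 -1.05] shift [ 0.02  0.43 -0.48] roll 0.3180830171723305 toolz [-0.008  0.    -1.   ]
```

View pics/near.png

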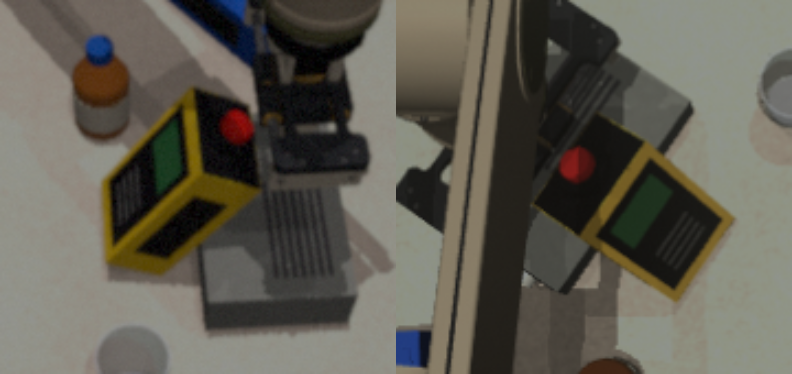

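The fingers are closed behind the overhanging edge, with a small gap in both views. Now I push gently along tool −x.

Call:
play_rows(targets=[-0.6, 0.4, -0.4, 0, -1.2, 0.4, -0.4, 0, -1.7, 0.4, -0.4, 0, -2.1, 0.4, -0.4, 0, -2.4, 0.4, -0.4, 0, -2.7, 0.4, -0.4, 0, -3.0, 0.4, -0.4, 0, -3.3, 0.4, -0.4, 0])

```text
t: 2.97
tool_pos: [0.5939, 0.0107, 0.1227]
orientation: [2.756, 1.507, 0.0]
force: [0.3, 0.7, -0.2]
opening: 0.0001
gripper_force: 0.4
```

```bash
cat > b.py <<'E'
from h import *
import sys
def red(c,box):
    h=cv2.cvtColor(c['im'],cv2.COLOR_RGB2HSV); m=((h[...,0]<6)|(h[...,0]>174))&(h[...,1]>170)&(h[...,2]>60)
    y,x=np.nonzero(m); k=(x>box[0])&(x<box[2])&(y>box[1])&(y<box[3]); return (x[k].mean(),y[k].mean()),k.sum()
def button():
    t=cam('top'); s=cam('scene')
    (a,n),(b,m)=red(t,(230,215,320,300)),red(s,(310,150,400,215))
    (o1,d1),(o2,d2)=ray(t,a),ray(s,b); d1,d2=d1[0],d2[0]
    k=np.linalg.lstsq(np.c_[d1,-d2],o2-o1,rcond=None)[0]; p,q=o1+d1*k[0],o2+d2*k[1]
    B=(p+q)/2; v=B-O; print('px',a,n,b,m,'gap mm',np.linalg.norm(p-q)*1e3,'B',B.round(4),'supply frame',(v@ex).round(4),(v@ey).round(4),v[2].round(4)); return t,s,B
E
python3 - <<'E'
from b import *
s=read_state(); v=s['tool_pos']-O; print('tool in supply',v@ex,v@ey,v[2],'F.ey',s['force']@ey,s['force'])
button()
E
```

```text
tool in supply -0.0024188701792699392 0.08346396831539457 0.12273120658975165 F.ey 0.7623135482629888 [ 0.28689707  0.72255987 -0.17366215]
px (np.float64(260.5113636363636), np.float64(250.375)) 88 (np.float64(367.3838383838384), np.float64(186.8080808080808)) 99 gap mm 0.17052391701875272 B [ 0.5724 -0.0168  0.1721] supply frame -0.0055 0.0487 0.1721
```

Call:
play_rows(targets=[-0.2, 0, 0, 0, -0.4, 0, 0, 0, -0.6, 0, 0, 0, -0.8, 0, 0, 0, -1.0, 0, 0, 0, -1.2, 0, 0, 0, -1.4, 0, 0, 0, -1.4, 0, 0, 0])

```text
t: 3.73
tool_pos: [0.5862, -0.0013, 0.1226]
orientation: [2.756, 1.507, -0.001]
force: [-0.1, -0.5, 0.6]
opening: 0.0003
gripper_force: 0.0
```

Run:
```python
from b import *
s=read_state(); v=s['tool_pos']-O; print('tool in supply',v@ex,v@ey,v[2],'F.ey',s['force']@ey,s['force'])
t,c,_=button()
a=cv2.resize(c['im'][130:300,270:450],None,fx=2.2,fy=2.2); b=cv2.resize(t['im'][170:340,170:350],None,fx=2.2,fy=2.2)
cv2.imwrite('pics/push.png',np.hstack([a,b])[:,:,::-1])
```

```text
tool in supply -0.0022799440555994308 0.06915950738715632 0.12255994602493113 F.ey -0.4847010055796248 [-0.11605085 -0.50248483  0.61969798]
px (np.float64(268.9795918367347), np.float64(255.22448979591837)) 98 (np.float64(358.4568965517241), np.float64(185.54310344827587)) 116 gap mm 1.1731971483514256 B [ 0.5639 -0.0316  0.1784] supply frame -0.0045 0.0316 0.1784
```

View pics/push.png

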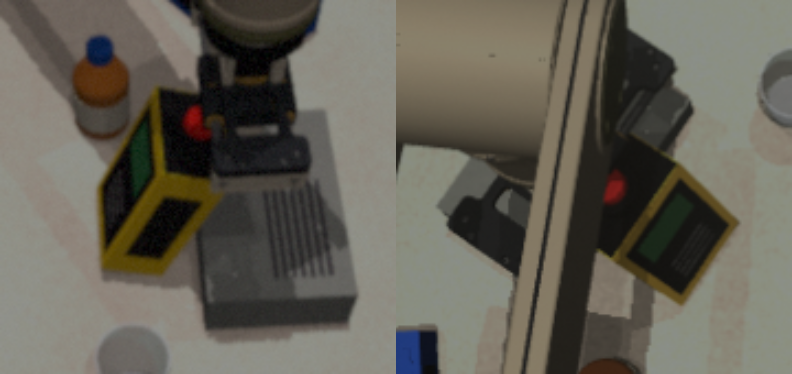

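The monitor is tilting up about its base edge, now near balance, with the button at (200,122) in the left crop. I keep pushing a little further.

Call:
play_rows(targets=[-0.2, 0, 0, 0, -0.4, 0, 0, 0, -0.6, 0, 0, 0, -0.8, 0, 0, 0, -0.8, 0, 0, 0, -0.8, 0, 0, 0, -0.8, 0, 0, 0, -0.8, 0, 0, 0])

```text
t: 4.5
tool_pos: [0.5822, -0.0076, 0.1227]
orientation: [2.756, 1.507, 0.0]
force: [0.8, 0.2, 0.8]
opening: 0.0004
gripper_force: 0.0
```

Run:
```python
from b import *
s=read_state(); v=s['tool_pos']-O; print('tool in supply',v@ex,v@ey,v[2],'F.ey',s['force']@ey,s['force'])
t,c,_=button()
```

```text
tool in supply -0.0022441494162379417 0.06170228158101798 0.12266699325708635 F.ey 0.6300855440308251 [0.77392577 0.24894236 0.7684562 ]
px (np.float64(307.8878504672897), np.float64(282.3457943925234)) 214 (np.float64(313.5568181818182), np.float64(186.375)) 88 gap mm 0.14748400271139123 B [ 0.5192 -0.098   0.1811] supply frame -0.0059 -0.0484 0.1811
```

It has dropped over. I back off, lift, and look.

Call:
play_rows(targets=[1, 0, 0, 0, 2, 0, 0, 0, 3, 0, 0, 0, 3, 0, -3, 0, 3, 0, -6, 0, 3, 0, -9, 0, 3, 0, -12, 0, 3, 0, -12, 0])

```text
t: 5.27
tool_pos: [0.602, 0.0186, 0.2507]
orientation: [2.751, 1.506, 0.015]
force: [0.6, 0.0, 1.3]
opening: 0.0004
gripper_force: 0.0
```

```bash
sed -i 's/(230,215,320,300)/(230,215,345,320)/; s/(310,150,400,215)/(280,150,400,215)/' b.py
python3 - <<'E'
from b import *
t,c,B=button()
h=[cv2.resize(x,None,fx=2.2,fy=2.2) for x in (c['im'][130:300,260:440],t['im'][200:370,200:380])]
cv2.imwrite('pics/up.png',np.hstack(h)[:,:,::-1]); go(B+[0,0,.03],ex)
E
```

```text
px (np.float64(290.9908675799087), np.float64(270.8675799086758)) 219 (np.float64(334.46534653465346), np.float64(185.32673267326732)) 202 gap mm 3.5415361066653386 B [ 0.5387 -0.0681  0.1807] supply frame -0.0058 -0.0127 0.1807
TCP [0.5999 0.0185 0.2447] q [-0.05  0.12  1.46  0.    1.57  0.51] F [-0.79  0.73 -0.26] shift [-10.6   -0.5    3.37] roll 0.37257775150039646 toolz [ 0.004 -0.    -1.   ]
```

View pics/up.png

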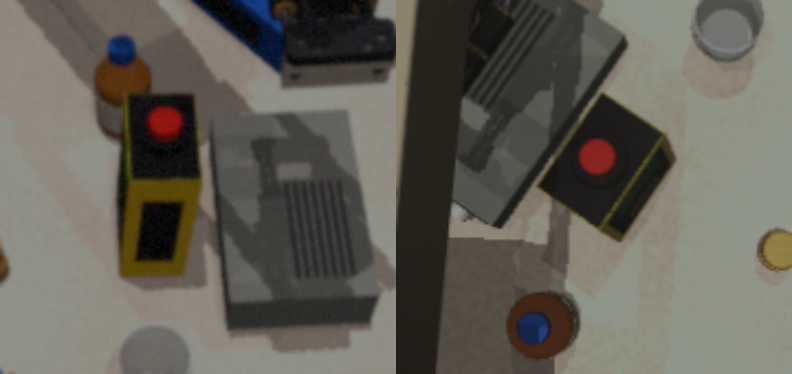

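It stands on its base, with the button at (165,124) in the left crop and (597,157) in the right. It may still be rocking, so I let it settle, then measure again.

Call:
play_rows(targets=[0, 0, 0, 0, 0, 0, 0, 0, 0, 0, 0, 0, 0, 0, 0, 0, 0, 0, 0, 0, 0, 0, 0, 0, 0, 0, 0, 0, 0, 0, 0, 0])

```text
t: 6.03
tool_pos: [0.5984, 0.0176, 0.2426]
orientation: [2.756, 1.507, 0.0]
force: [-1.0, 0.5, 0.3]
opening: 0.0004
gripper_force: 0.0
```

Run:
```python
from b import *
button(); t,c,B=button(); go(B+[0,0,.03],ex)
m=cv2.inRange(t['im'],(0,0,0),(1,1,1))
```

```text
px (np.float64(296.5707547169811), np.float64(274.5707547169811)) 212 (np.float64(329.04477611940297), np.float64(185.98009950248758)) 201 gap mm 4.802118776690797 B [ 0.5331 -0.0768  0.1796] supply frame -0.0058 -0.0231 0.1796
px (np.float64(296.44761904761907), np.float64(274.55238095238093)) 210 (np.float64(324.7014925373134), np.float64(186.26865671641792)) 201 gap mm 3.148339481403636 B [ 0.5311 -0.0802  0.1805] supply frame -0.0056 -0.027 0.1805
TCP [0.5984 0.0176 0.2427] q [-0.06  0.12  1.46 -0.    1.57  0.51] F [ 0.1   0.47 -0.37] shift [-11.86  -0.38   3.22] roll 0.3227361056984447 toolz [ 0. -0. -1.]
```

Call:
play_rows(targets=[0, 0, 0, 0, 0, 0, 0, 0, 0, 0, 0, 0, 0, 0, 0, 0, 0, 0, 0, 0, 0, 0, 0, 0, 0, 0, 0, 0, 0, 0, 0, 0])

```text
t: 6.9
tool_pos: [0.5983, 0.0176, 0.2426]
orientation: [-2.756, -1.507, 0.0]
force: [0.5, 0.6, -0.1]
opening: 0.0005
gripper_force: 0.0
```

Run:
```python
from b import *
button(); t,c,B=button(); go(B+[0,0,.03],ex)
```

```text
px (np.float64(296.4312796208531), np.float64(274.5165876777251)) 211 (np.float64(326.635), np.float64(186.205)) 200 gap mm 0.23093505238341283 B [ 0.5321 -0.0786  0.1799] supply frame -0.0057 -0.0252 0.1799
px (np.float64(295.9292452830189), np.float64(274.29716981132077)) 212 (np.float64(326.7772277227723), np.float64(186.22277227722773)) 202 gap mm 0.4233763442024934 B [ 0.5323 -0.0781  0.1797] supply frame -0.0058 -0.0246 0.1797
TCP [0.5983 0.0176 0.2426] q [-0.06  0.12  1.46  0.    1.57  0.51] F [ 0.12 -0.96 -0.53] shift [-11.62  -0.4    3.29] roll 0.3230649056482099 toolz [-0.  0. -1.]
```

Settled: the button face is at about (0.532, −0.078, 0.180), the height expected for an upright monitor. Next I go above it and descend.

Call:
play_rows(targets=[-3, -0.4, 0, 0, -6, -0.4, 0, 0, -9, -0.4, 0, 0, -11.6, -0.4, 0, 0, -11.6, -0.4, 2, 0, -11.6, -0.4, 4, 0, -11.6, -0.4, 5, 0, -11.6, -0.4, 5, 0])

```text
t: 7.77
tool_pos: [0.5306, -0.0775, 0.1897]
orientation: [-2.754, -1.506, 0.006]
force: [-0.1, -0.8, 0.1]
opening: 0.0007
gripper_force: 0.0
```

Call:
play_rows(targets=[0, 0, 0, 0, 0, 0, 0, 0, 0, 0, 0, 0])

```text
t: 8.02
tool_pos: [0.5333, -0.0778, 0.1941]
orientation: [2.755, 1.508, 0.002]
force: [0.8, -0.3, -0.3]
opening: 0.0004
gripper_force: 0.0
```

Run:
```python
from h import *
go(np.array([.5322,-.0783,.180]),ex)
c=cam('scene'); a=cv2.resize(c['im'][130:300,240:440],None,fx=3,fy=3); cv2.imwrite('pics/pre.png',a[:,:,::-1])
```

```text
TCP [ 0.5333 -0.0778  0.1941] q [-0.24 -0.02  1.69  0.    1.47  0.33] F [ 0.76 -0.33 -0.32] shift [-0.1  -0.07  1.41] roll 0.3572405660943673 toolz [ 0.002 -0.    -1.   ]
```

View pics/pre.png

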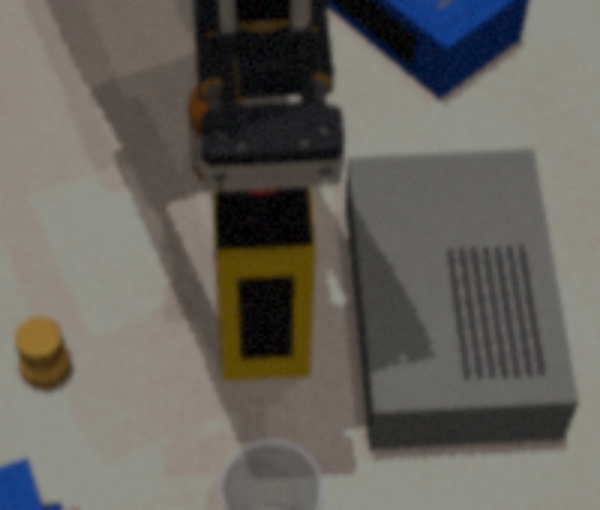

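The fingers are over the button, whose edge still shows at (262,190), and the monitor is upright. I descend slowly.

Call:
play_rows(targets=[0, 0, 0.3, 0, 0, 0, 0.6, 0, 0, 0, 0.9, 0, 0, 0, 1.1, 0, 0, 0, 1.3, 0, 0, 0, 1.4, 0, 0, 0, 1.5, 0, 0, 0, 1.5, 0])

```text
t: 8.73
tool_pos: [0.5323, -0.0778, 0.1776]
orientation: [-2.756, -1.507, 0.0]
force: [-1.0, 0.6, 3.4]
opening: 0.0003
gripper_force: 1.6
```

Call:
play_rows(targets=[0, 0, 0.1, 0, 0, 0, 0.2, 0, 0, 0, 0.2, 0, 0, 0, 0.2, 0])

```text
t: 9.07
tool_pos: [0.5326, -0.0779, 0.1763]
orientation: [2.756, 1.507, 0.001]
force: [-2.5, 0.3, 5.5]
opening: 0.0004
gripper_force: 3.2
```

Call:
play_rows(targets=[0, 0, 0.1, 0, 0, 0, 0.2, 0, 0, 0, 0.2, 0, 0, 0, 0.2, 0])

```text
t: 9.4
tool_pos: [0.5334, -0.0782, 0.1762]
orientation: [2.754, 1.506, 0.003]
force: [-5.5, 1.9, 15.5]
opening: 0.0007
gripper_force: 8.2
```

Call:
play_rows(targets=[0, 0, 0.1, 0, 0, 0, 0.1, 0, 0, 0, 0.1, 0])

```text
t: 9.65
tool_pos: [0.5338, -0.0783, 0.1762]
orientation: [2.753, 1.506, 0.005]
force: [-7.0, 1.6, 21.0]
opening: 0.0003
gripper_force: 10.6
```

Bottomed out: the force climbs steeply with no further travel. I release straight up, then retreat.

Call:
play_rows(targets=[0, 0, -0.3, 0, 0, 0, -0.6, 0, 0, 0, -1, 0, 0, 0, -2, 0, 0, 0, -4, 0, 0, 0, -6, 0, 0, 0, -8, 0, 0, 0, -8, 0])

```text
t: 10.32
tool_pos: [0.5344, -0.0784, 0.2577]
orientation: [2.752, 1.505, 0.008]
force: [0.4, -0.9, 0.9]
opening: 0.0009
gripper_force: 0.0
```

Call:
play_rows(targets=[3, 0, 0, 0, 6, 0, 0, 0, 9, 0, 0, 0, 12, 0, 0, 0, 12, 0, 0, 0, 12, 0, 0, 0, 12, 0, 0, 0, 12, 0, 0, 0])

```text
t: 10.98
tool_pos: [0.5967, 0.0223, 0.2523]
orientation: [-2.757, -1.506, 0.001]
force: [0.6, 0.9, -0.3]
opening: 0.0006
gripper_force: 0.0
```

Run:
```python
from b import *
button(); t,c,B=button()
h=[cv2.resize(x,None,fx=2,fy=2) for x in (c['im'][130:330,230:430],t['im'][180:380,200:400])]
cv2.imwrite('pics/end.png',np.hstack(h)[:,:,::-1]); print(read_state()['force'],read_state()['tool_pos'])
```

```text
px (np.float64(296.1214953271028), np.float64(274.4158878504673)) 214 (np.float64(326.6030150753769), np.float64(186.18090452261308)) 199 gap mm 0.3451246608860964 B [ 0.5321 -0.0784  0.1798] supply frame -0.0058 -0.0249 0.1798
px (np.float64(296.1214953271028), np.float64(274.4158878504673)) 214 (np.float64(326.66336633663366), np.float64(186.27722772277227)) 202 gap mm 0.26888318677818035 B [ 0.5321 -0.0783  0.1795] supply frame -0.0058 -0.0249 0.1795
[ 0.84695272 -0.26946395  0.50635093] [0.59695189 0.02231541 0.25284224]
```

View pics/end.png

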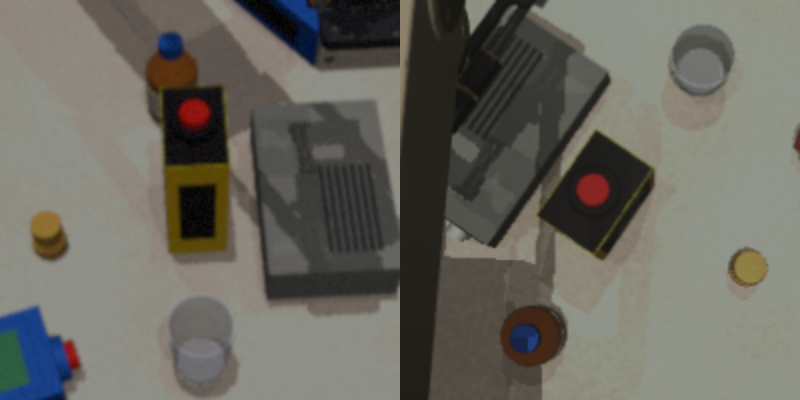

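The monitor stands upright and steady, with its button back at the same height and about 5 mm from its expected upright position. The bystanders are where they were.

```bash
python3 -c "
from plant import workorder
print(workorder.close_job())"
```

```text
the job is handed in; nothing more can be done
None
```

I pushed the yellow monitor upright, where it now stands about where it was. I then pressed its red reset button until it stopped moving (about 21 N) and released it; the bottle, beaker and fitting look undisturbed, and the job is handed in.

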